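Fetch the spare shaft bush from the green-lidded bin

TASK

Open only the bin with the green lid by tipping its lid right back, take out the steel shaft bush and set it down, without dropping it, standing upright with its brass band at the top near the middle of the bench scale's round pan. Then shut the green lid again; leave the other lids shut and do not shift the spanner, the jar or the cup.

Things in the scene. Friction and masses are not known exactly. Their poses are not given: they have to be found in the camera images.
- box_green: the grey bin under the green lid: an open-topped box 112 mm long (its x), 74 mm wide (its y) and 48 mm high with 4 mm walls and a 4 mm floor. Origin: centre of its underside, x points from its front (robot side, where the lid's tab is) to its back (where the hinge is), z up. It stands fixed in a row of four equal bins 78 mm apart along y on a 6 mm high steel rack; all bins face the same way and their order changes. The green bin holds the bush
- lid_green (a joint): hinge of the green lid, rad: 0 shut, 1.75 at its stop (leaning just past upright). The lid is a 70 g plate 112 x 72 x 5 mm lying on the bin's rim, hinged along the rim's back edge; its front edge swings up and back. Nearly frictionless: below about 1.5 rad it falls shut by itself, slowed by a damper (about 1.5 s); beyond that it falls back to its stop and stays open
- hinge_green (a point): point on the green lid's hinge line, middle of the bin's width, at the back top edge of the bin (56 mm behind the bin's origin, 48.5 mm above it); its axes turn with the lid: when shut x points to the back and z up
- tab_green (a point): middle of the green lid's finger tab: a plate 44 mm wide, 26 mm long, 4 mm thick on the lid's front edge that slopes forward and up at 45 degrees when shut, so that a finger fits beneath it from the front. The point lies 120 mm in front of the hinge and 12 mm above it when shut, the tab's tip 128 mm and 22 mm; it turns with the lid
- lid_yellow (a joint): hinge of the yellow lid, made like the green one, rad: 0 shut; to be left shut
- tab_yellow (a point): middle of the yellow lid's finger tab, made like the green one
- lid_red (a joint): hinge of the red lid, made like the green one, rad: 0 shut; to be left shut
- tab_red (a point): middle of the red lid's finger tab, made like the green one
- lid_blue (a joint): hinge of the blue lid, made like the green one, rad: 0 shut; to be left shut
- tab_blue (a point): middle of the blue lid's finger tab, made like the green one
- bush: the spare shaft bush: a stainless steel cylinder 30 mm in diameter and 40 mm high with a brass band near its top end, about 150 g, standing upright on the floor of the green bin, out of sight until the lid is open. Origin at its centre, half-way up; z is its axis
- pan (a point): centre of the top face of the bench scale's round steel pan, 132 mm in diameter, 52 mm above the table; the grey scale under it (190 x 160 x 40 mm) is fixed
- wrench: a loose spanner 170 mm long lying on the table to the right of the bins (seen from the robot), bystander; origin at the middle of its underside
- jar: a loose closed jar 66 mm in diameter, 90 mm high, standing behind the bins, bystander; origin at the centre of its underside
- cup: a loose steel cup 76 mm in diameter, 80 mm high, standing behind the scale, bystander; origin at the centre of its underside
Things that resemble listed ones, but are neither listed nor needed, are in the scene too. Leave any brown or red look-alike of the part that bears pan alone.

How it is judged:
By the outcome, as a careful person would: the job done as asked, in the order asked, and still so for the second after the job is handed in, with the robot touching nothing.
It also fails if it takes over 64 s, if anything falls off the work surface, if the arm or the gripper's body presses on something with over 40 N, if the wrist force passes 120 N, or if a joint passes its speed limit or range.

ROBOT

A 6-joint arm with a two-finger parallel gripper is mounted at the origin on the work surface. World frame = base frame: x ahead of the robot, y to its left, z up, the work surface at z = 0. Lengths are in mm, angles in rad, forces in N, time in s.
With the tool pointing down it reaches from about 275 to 825 mm from the base axis. Payload 5.2 kg.
Tool frame: the origin (TCP) lies at the very end of the fingers, on their centre line; the grasp point (between the pads) lies 19 mm behind it; z points along the fingers, y is the line along which they close (so a half turn about z gives the same grasp; the last joint's range is limited). The gripper opens to 93 mm and grips with 3 to 60 N. Pads are 15 mm wide; open, the fingers measure 128 mm over their backs; the gripper's body (75 mm by 188 mm) begins 65 mm behind the grasp point.
Start: joints at [0.943, 0.259, 1.535, -0, 1.348, -0.203], TCP at [226.656, 501.131, 218.653] pointing down, gripper open.
Joint ranges: [-3.14, 3.14], [-0.91, 2.08], [0.19, 2.58], [-1.22, 4.36], [0.22, 2.71], [-3.12, 3.12]. Speed limits (rad/s): [2.57, 2.57, 3.14, 3.14, 3.14, 3.14].

INTERFACE

Orientations are given as [roll, pitch, yaw] about the fixed x, y, z axes, in that order (R = Rz(yaw) Ry(pitch) Rx(roll)).
In Python, from bench import robot gives the robot as it stands. The module is installed in compiled form; this text tells all that it offers. Calls block until the motion is done:
- robot.move_ptp(position, orientation): joint-space move of the TCP to a pose.
- robot.move_linear(position, ori=None, speed=150, f_stop=None): straight line of the TCP; ori=None keeps the orientation; speed is the mean speed in mm/s. With f_stop (N) it stops when the force on the tool has changed by that much, and returns True; else False.
- robot.move_j(angles): joint-space move.
- robot.move_gripper(opening): opening from 0.0 (shut) to 1.0 (fully open); the grip force is fixed at half the most; returns when the fingers have stopped.
- robot.sleep(seconds).
- robot.inverse_kinematics(position, orientation): joint angles nearest the present ones, or None.
- robot.get_image(name): name is "side" or "top"; returns a dict with "img" (420x560x3 uint8, blue, green, red), "fovy" (degrees; the focal length in pixels is half the picture's height over the tangent of half this angle, whatever the lens; pixels are square), "cx", "cy" (the principal point, pixels), "k1" (the pictures are not rectified: a ray, as slopes to the right and down, at radius r is drawn at 1 + k1 r^2 times it, then the intrinsics apply), "eye" and "orientation" of the camera in the world. Camera axes: x right, y down, z forward; pixel columns grow to the right and rows downward; lengths in mm; the calibration is good to about 2 mm. A picture is of the moment at which its call begins. There is no depth.
A pose or a line that the arm cannot do raises robot.MotionError and nothing moves.
- robot.hand_in(): hands the job in; it is judged then, once.
Readings, each from a call of its own:
- robot.current_t(): time.
- robot.current_qpos(): joint angles.
- robot.current_joint_vel(): joint speeds.
- robot.current_joint_efforts(): joint torques, N m.
- robot.current_tcp_pos(): TCP position.
- robot.current_eef_rot(): TCP orientation.
- robot.current_contact_force(): force on the tool from outside, world axes, zero at the start.
- robot.current_ft_torque(): the same for the moment, N m.
- robot.current_gripper_width(): opening from 0.0 (shut) to 1.0 (fully open).
- robot.current_finger_force(): force on a finger pad.
Only numpy, scipy, OpenCV 4.12 (cv2) and the standard library are available. Lean on these libraries where they do the work, as an engineer would, in place of code of your own. Each camera call takes 0.05 s, during which the arm holds its last target. There are 200 camera calls.

## Working session

There is one attempt and no reset: what is moved stays moved. The work goes in short steps, each a Python script; the robot and the scene stay as the last script left them, time stands still between calls to the robot, and variables do not carry over. Pictures are saved under pics/ and viewed, at most 10 in all, crops included, and the job is handed in when it is done.

```bash
mkdir -p pics; cat > h.py <<'E'
import numpy as np, cv2
from bench import robot
from scipy.spatial.transform import Rotation as R
def cam(n):
    d=robot.get_image(n); d['f']=d['img'].shape[0]/2/np.tan(np.radians(d['fovy'])/2)
    o=np.array(d['orientation']); d['R']=R.from_euler('xyz',o).as_matrix() if o.size==3 else o.reshape(3,3)
    return d
def ray(d,u,v):
    K=np.array([[d['f'],0,d['cx']],[0,d['f'],d['cy']],[0,0,1.]])
    p=cv2.undistortPoints(np.array([[[u,v]]],float),K,np.array([d['k1'],0,0,0.]))[0,0]
    return np.array(d['eye']),d['R']@np.array([p[0],p[1],1])
def onz(d,u,v,z):
    e,r=ray(d,u,v); return e+r*(z-e[2])/r[2]
def tri(*rs):
    A=0;b=0
    for e,r in rs:
        r=r/np.linalg.norm(r);P=np.eye(3)-np.outer(r,r);A=A+P;b=b+P@e
    return np.linalg.solve(A,b)
def proj(d,p):
    K=np.array([[d['f'],0,d['cx']],[0,d['f'],d['cy']],[0,0,1.]])
    q=d['R'].T@(np.array(p,float)-d['eye'])
    return cv2.projectPoints(q.reshape(1,1,3),np.zeros(3),np.zeros(3),K,np.array([d['k1'],0,0,0.]))[0].ravel()
E
python3 - <<'E'
from h import *
for n in('top','side'):
    d=cam(n); cv2.imwrite(f'pics/{n}0.png',cv2.resize(d['img'],(800,600))); print(n,d['fovy'],d['cx'],d['cy'],d['k1'],d['eye'],d['orientation'],d['img'].shape)
print(robot.current_t())
E
```

```text
top 42.06634086330377 286.9385591234169 209.46945494229118 -0.011370601030337326 [ 378.87172778   31.29498804 1609.00523573] [-3.06996054e+00  1.90212690e-03 -1.58691380e+00] (420, 560, 3)
side 57.766005643629995 286.77771192979594 211.81871943465816 -0.07986745762079987 [  55.81805461 -726.06011838  736.27522126] [-2.21200880e+00 -8.13436955e-04 -5.01429713e-01] (420, 560, 3)
0.1
```

View pics/top0.png

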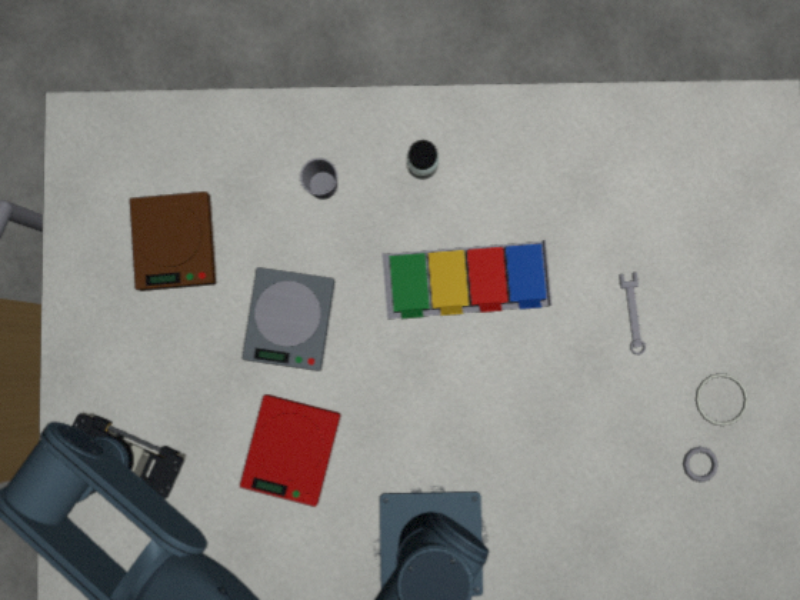

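View pics/side0.png

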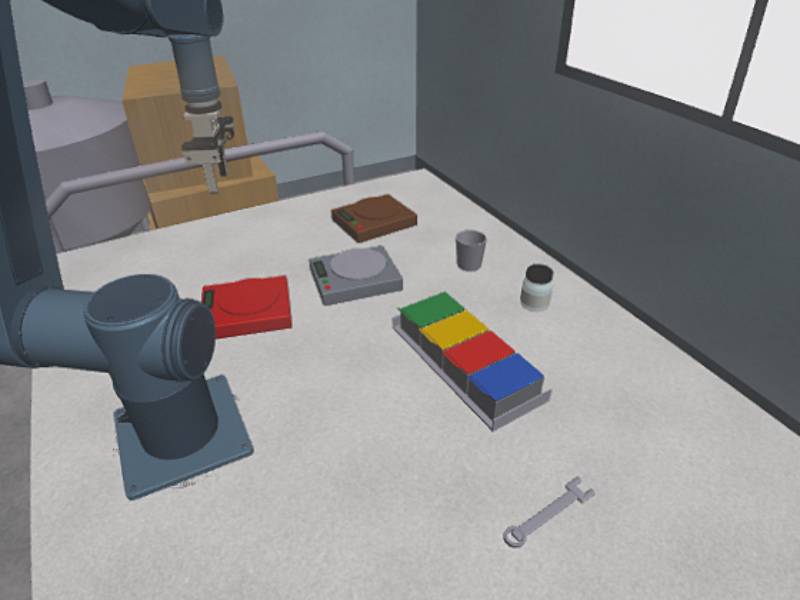

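Top view (800x600 picture): the lids run green (409,283), yellow, red, blue (527,273), tabs towards the robot. There are three scale-like things: brown (172,242), grey with a steel pan (288,313) and red (290,450). The grey one fits, with a grey body and a round steel pan; the other two are the look-alikes to leave. I'll measure it and confirm in a crop.

```bash
python3 - <<'E'
from h import *
d=cam('top'); im=d['img']; hsv=cv2.cvtColor(im,cv2.COLOR_BGR2HSV)
vis=cv2.resize(im[150:290,150:400],None,fx=3.2,fy=3.2,interpolation=cv2.INTER_CUBIC)
S=3.2
C=[]
for n,lo,hi in(('g',45,80),('y',20,33),('r',0,8),('b',105,120)):
    m=cv2.inRange(hsv,(lo,130,40),(hi,255,255))
    if n=='r': m|=cv2.inRange(hsv,(172,130,40),(180,255,255))
    m[:,:262]=0; m[:160]=0;m[235:]=0; m[:,390:]=0
    full=m.copy()
    m=cv2.morphologyEx(m,cv2.MORPH_OPEN,np.ones((3,21),np.uint8))
    c=max(cv2.findContours(m,0,2)[0],key=cv2.contourArea)
    r=cv2.minAreaRect(c); b=cv2.boxPoints(r)
    w=np.array([onz(d,*p,59)[:2] for p in b]); 
    print(n,r,np.round(w).tolist(), 'ctr',onz(d,*r[0],59).round(1), 'tabrow',np.argwhere(full)[:,0].max(),cv2.boundingRect(c))
    C.append(onz(d,*r[0],59)[:2]); cv2.polylines(vis,[np.int32((b-[150,150]+.5)*S)],True,(255,0,255),1)
C=np.array(C); v=(C[0]-C[3]); print('pitch',np.linalg.norm(v)/3,'yaw',np.arctan2(-v[0],v[1]))
# pan
roi=im[180:262,165:240].astype(int); g=cv2.cvtColor(im,cv2.COLOR_BGR2GRAY); print(g[219,201],g[195,180],g[240,201])
m=(g>(int(g[219,201])+int(g[193,182]))//2).astype(np.uint8)*255
n_,lab,st,ce=cv2.connectedComponentsWithStats(m); l=lab[219,201]; c=max(cv2.findContours((lab==l).astype(np.uint8),0,1)[0],key=cv2.contourArea)
e=cv2.fitEllipse(c); print(e, onz(d,*e[0],52).round(1)); cv2.ellipse(vis,(tuple((np.array(e[0])-150+.5)*S),tuple(np.array(e[1])*S),e[2]),(0,0,255),1)
cv2.imwrite('pics/crop1.png',vis)
E
```

```text
g ((286.1690368652344, 197.02761840820312), (37.95178985595703, 23.917098999023438), 85.2363510131836) [[578.0, 72.0], [582.0, 4.0], [474.0, -3.0], [469.0, 64.0]] ctr [525.7  34.1  59. ] tabrow 221 (273, 179, 27, 37)
y ((313.5, 195.5), (37.0, 27.0), 90.0) [[583.0, -6.0], [581.0, -84.0], [475.0, -81.0], [477.0, -4.0]] ctr [528.8 -43.9  59. ] tabrow 220 (300, 177, 28, 38)
r ((340.9172668457031, 193.5069122314453), (40.360107421875, 26.325420379638672), 85.2363510131836) [[589.0, -81.0], [594.0, -156.0], [478.0, -163.0], [473.0, -88.0]] ctr [ 533.2 -122.2   59. ] tabrow 217 (327, 174, 29, 40)
b ((367.6207275390625, 190.9482879638672), (39.52964782714844, 25.328872680664062), 85.2363510131836) [[594.0, -159.0], [598.0, -232.0], [485.0, -238.0], [481.0, -166.0]] ctr [ 539.3 -198.5   59. ] tabrow 215 (354, 172, 28, 39)
pitch 77.65974248526074 yaw 0.05855458439251685
121 90 123
((200.88153076171875, 219.04376220703125), (44.50434875488281, 45.32350158691406), 65.20704650878906) [467.2 278.7  52. ]
```

View pics/crop1.png

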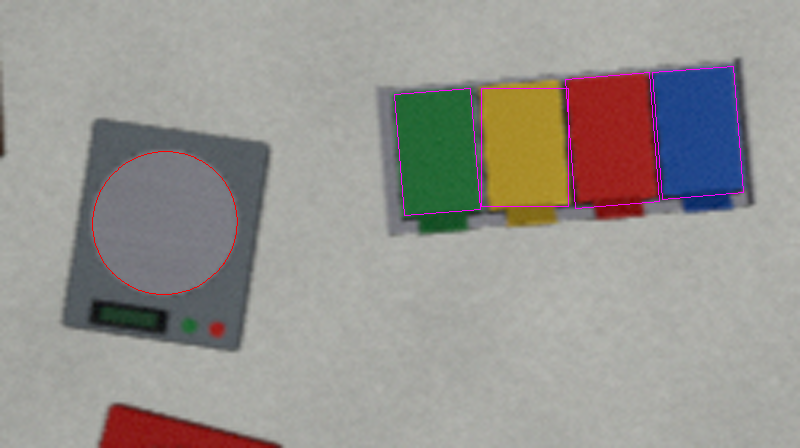

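The crop confirms the grey scale as the target: the fit lands on its steel pan, and the green lid is fitted well. Next I open the lid with the closed fingers held parallel under the tab at 45°.

```bash
cat >> h.py <<'E'
YAW=0.059; ex=np.array([np.cos(YAW),np.sin(YAW),0]); ey=np.array([-ex[1],ex[0],0]); ez=np.array([0,0,1.])
BOX=np.array([525.2,34.2,6]); H=BOX+56*ex+48.5*ez; PAN=np.array([467.2,278.7,52])
def hp(d,z): return H-d*ex+z*ez
def ori(zt,yt):
    zt=zt/np.linalg.norm(zt); yt=yt-zt*(yt@zt); yt/=np.linalg.norm(yt)
    return R.from_matrix(np.c_[np.cross(yt,zt),yt,zt]).as_euler('xyz')
def rot(d,z,t): return d*np.cos(t)-z*np.sin(t), d*np.sin(t)+z*np.cos(t)
E
python3 - <<'E'
from h import *
zt=(ex-ez)/2**.5; T0=hp(124,-2.4)
for s in(1,-1):
    o=ori(zt,s*ey)
    for p in (T0-70*zt+30*ez,T0-60*zt,T0,hp(60,100),hp(-10,120)):
        print(s,p.round(),np.round(robot.inverse_kinematics(list(p),list(o)),2) if robot.inverse_kinematics(list(p),list(o)) is not None else None)
E
```

```text
1 [408.  27. 132.] None
1 [415.  28.  95.] None
1 [457.  30.  52.] None
1 [521.  34. 154.] [-0.36 -0.04  2.39  1.4   0.3   3.02]
1 [591.  38. 174.] [-0.27  0.05  2.22  1.14  0.26 -2.93]
-1 [408.  27. 132.] None
-1 [415.  28.  95.] None
-1 [457.  30.  52.] None
-1 [521.  34. 154.] [-0.36 -0.04  2.39  1.4   0.3  -0.12]
-1 [591.  38. 174.] [-0.27  0.05  2.22  1.14  0.26  0.21]
```

```bash
python3 - <<'E'
from h import *
T0=hp(124,-2.4)
for a in (45,55,65,75,90):
  for b in range(-60,61,20):
    a_,b_=np.radians([a,b]); h=np.cos(b_)*ex+np.sin(b_)*ey; zt=np.cos(a_)*h-np.sin(a_)*ez; y=np.cross(ez,h)
    r=[]
    for s in(1,-1):
        q=[robot.inverse_kinematics(list(p),list(ori(zt,s*y))) for p in (T0,T0-60*zt,hp(60,100),hp(-10,120))]
        r.append(''.join('.' if x is None else 'Y' for x in q))
        if s==-1 and q[0] is not None: r.append(np.round(q[0],2))
    print(a,b,r)
E
```

```text
45 -60 ['.YYY', '.YYY']
45 -40 ['..YY', '..YY']
45 -20 ['...Y', '...Y']
45 0 ['..YY', '..YY']
45 20 ['..YY', '..YY']
45 40 ['YYYY', 'YYYY', array([-0.87,  0.33,  2.41,  1.15,  0.88, -1.04])]
45 60 ['YYYY', 'YYYY', array([-0.82,  0.42,  2.19,  0.86,  1.06, -1.  ])]
55 -60 ['YYYY', 'YYY.', array([ 0.26,  0.33,  2.16, -0.99,  0.71, -2.66])]
55 -40 ['.YYY', '.YYY']
55 -20 ['..YY', '..YY']
55 0 ['YYYY', 'YYYY', array([-0.39,  0.12,  2.5 ,  1.74,  0.26, -0.55])]
55 20 ['YYYY', 'YYYY', array([-0.62,  0.15,  2.46,  1.25,  0.54, -0.57])]
55 40 ['YYYY', 'YYYY', array([-0.71,  0.23,  2.33,  0.96,  0.77, -0.67])]
55 60 ['YYYY', 'YYYY', array([-0.69,  0.32,  2.17,  0.75,  0.96, -0.77])]
65 -60 ['YYYY', 'Y.YY', array([ 0.13,  0.27,  2.12, -0.67,  0.66, -3.08])]
65 -40 ['YYYY', 'YYYY', array([ 0.04,  0.2 ,  2.23, -0.65,  0.45,  2.8 ])]
65 -20 ['YYYY', 'YYYY', array([-0.12,  0.14,  2.31, -0.27,  0.27,  1.99])]
65 0 ['YYYY', 'YYYY', array([-0.3 ,  0.11,  2.35,  0.51,  0.31,  0.75])]
65 20 ['YYYY', 'YYYY', array([-0.46,  0.13,  2.32,  0.72,  0.51,  0.1 ])]
65 40 ['YYYY', 'YYYY', array([-0.54,  0.19,  
[... 442 characters left out ...]
7,  2.18,  0.3 ,  0.62,  0.61])]
75 40 ['YYYY', 'YYYY', array([-0.38,  0.2 ,  2.13,  0.36,  0.73,  0.17])]
75 60 ['YY.Y', 'YYYY', array([-0.4 ,  0.25,  2.07,  0.35,  0.84, -0.17])]
90 -60 ['YYYY', 'YYYY', array([-0.18,  0.29,  1.96, -0.  ,  0.89,  2.38])]
90 -40 ['YYYY', 'YYYY', array([-0.18,  0.29,  1.96, -0.  ,  0.89,  2.03])]
90 -20 ['YYYY', 'YYYY', array([-0.18,  0.29,  1.96, -0.  ,  0.89,  1.68])]
90 0 ['YYYY', 'YYYY', array([-0.18,  0.29,  1.96, -0.  ,  0.89,  1.33])]
90 20 ['YYYY', 'YYYY', array([-0.18,  0.29,  1.96, -0.  ,  0.89,  0.98])]
90 40 ['YYYY', 'YYYY', array([-0.18,  0.29,  1.96, -0.  ,  0.89,  0.64])]
90 60 ['YYYY', 'YYYY', array([-0.18,  0.29,  1.96, -0.  ,  0.89,  0.29])]
```

```bash
cat > open.py <<'E'
from h import *
a,b=np.radians([60,12]); h=np.cos(b)*ex+np.sin(b)*ey; zt=np.cos(a)*h-np.sin(a)*ez
yt=-np.cross(ez,h); o=list(ori(zt,yt))
P=[]
for t in np.linspace(0,1.72,12):
    r=119+6*max(0,1-t/.3); d,z=rot(r,-1,t); P.append(hp(d+6.5,z-3.75))
pre=P[0]-60*zt
print([None if robot.inverse_kinematics(list(p),o) is None else np.round(robot.inverse_kinematics(list(p),o),2).tolist() for p in [pre]+P[::3]])
import sys
if len(sys.argv)>1:
    robot.move_gripper(0.0)
    robot.move_ptp(list(pre+40*ez),o); robot.move_linear(list(pre),speed=100)
    print('stop',robot.move_linear(list(P[0]),speed=60,f_stop=6))
    print(robot.current_tcp_pos(),P[0])
    for p in P[1:]: robot.move_linear(list(p),speed=90); F=robot.current_contact_force(); print(np.round(F,1),end='')
    robot.sleep(.3)
    robot.move_linear(list(P[-1]-60*zt),speed=150)
    for n in('top','side'): cv2.imwrite(f'pics/{n}1.png',cv2.resize(cam(n)['img'],(800,600)))
    print(robot.current_t())
E
python3 open.py
```

```text
[[-0.58, -0.1, 2.42, 0.74, 0.59, 0.14], [-0.49, 0.11, 2.43, 1.07, 0.4, -0.14], [-0.45, -0.0, 2.32, 0.72, 0.52, 0.27], [-0.39, -0.01, 2.19, 0.56, 0.61, 0.5], [-0.33, 0.05, 2.06, 0.49, 0.65, 0.64]]
```

```bash
python3 open.py go
```

```text
[[-0.58, -0.1, 2.42, 0.74, 0.59, 0.14], [-0.49, 0.11, 2.43, 1.07, 0.4, -0.14], [-0.45, -0.0, 2.32, 0.72, 0.52, 0.27], [-0.39, -0.01, 2.19, 0.56, 0.61, 0.5], [-0.33, 0.05, 2.06, 0.49, 0.65, 0.64]]
stop False
[449.90708941  29.70400031  49.91934694] [449.83136964  29.7480839   49.75      ]
[-0.1 -0.7  0.4][ 0.1  0.9 -0.2][ 0.1 -0.1 -0. ][ 0.3 -0.4 -0.2][0.3 0.5 0.2][-0.1  0.2 -0.3][-0.6  0.6  0. ][0.2 0.1 1.1][ 0.7 -0.7  0.5][-0.1  0.4  0.1][-0.4 -0.7 -0.3]10.0917
```

View pics/side1.png

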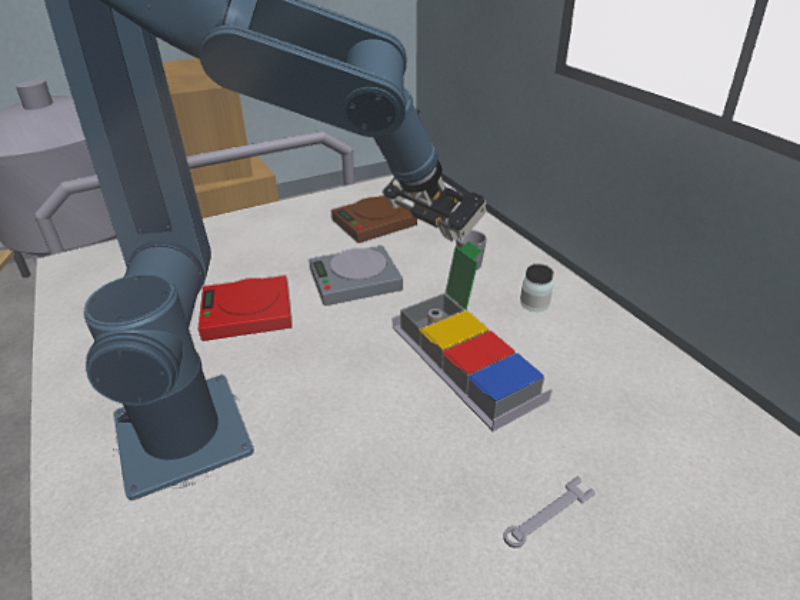

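The green lid stands open, leaning back. The bush shows at about (434,315) in the side view. I'll clear the arm and locate it in both views.

```bash
python3 - <<'E'
from h import *
p=np.array(robot.current_tcp_pos()); robot.move_linear(list(p+[-40,0,60]),speed=200)
robot.move_ptp([330,330,260],list(ori(-ez,ey)))
t=cam('top'); s=cam('side')
import pickle; pickle.dump((t,s),open('ts.pkl','wb'))
a=cv2.resize(t['img'][165:235,255:315],None,fx=6.6,fy=6.6,interpolation=cv2.INTER_CUBIC)
b=cv2.resize(s['img'][185:255,270:330],None,fx=6.6,fy=6.6,interpolation=cv2.INTER_CUBIC)
cv2.imwrite('pics/c2.png',np.hstack([a,b])); print(robot.current_t(),a.shape)
E
```

```text
12.3167 (462, 396, 3)
```

View pics/c2.png

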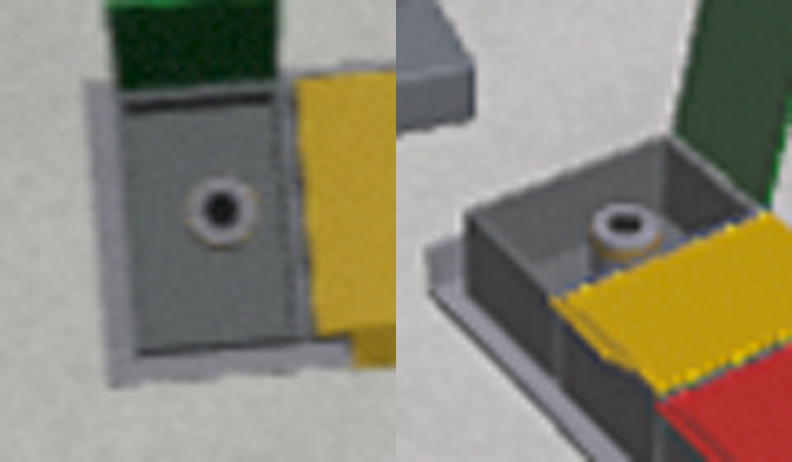

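Left half (top view): bush hole centre at (221,210) in the crop, with a brass rim visible. Right half (side view): hole at (626,224), bush upright with its band up.

```bash
python3 - <<'E'
from h import *
import pickle; t,s=pickle.load(open('ts.pkl','rb'))
A=(255+221/6.6-.4,165+210/6.6-.4); B=(270+230/6.6-.4,185+224/6.6-.4)
p=onz(t,*A,50); q=onz(s,*B,50); print(p,q,tri(ray(t,*A),ray(s,*B)))
m=(p+q)/2; v=m-BOX; print('in bin',v@ex,v@ey)
print('bin ctr',onz(t,255+213/6.6-.4,165+216/6.6-.4,54))
for sg in(1,-1):
  for psi in(50,60,70):
    for tau in(0,15,25,30):
      S,T=np.radians([psi,tau]); c=np.sin(S)*ex+sg*np.cos(S)*ey; pp=-np.cos(S)*ex+sg*np.sin(S)*ey
      zt=-np.cos(T)*ez-np.sin(T)*pp
      print(sg,psi,tau,[None if (x:=robot.inverse_kinematics(list(k),list(ori(zt,f*c)))) is None else np.round(x,2).tolist() for f in(1,-1) for k in ([*m[:2],30],)])
E
```

```text
[528.22661406  28.5665905   50.        ] [528.00494882  25.92033416  50.        ] [528.8862757   28.31274378  48.00016259]
in bin 2.5005103503984096 -7.116364641394465
bin ctr [525.28972533  32.08135502  54.        ]
1 50 0 [[-0.16, 0.43, 1.82, 0.0, 0.9, -0.92], [-0.16, 0.43, 1.82, -0.0, 0.9, 2.22]]
1 50 15 [[-0.03, 0.37, 1.96, -0.31, 0.65, -0.56], [-0.03, 0.37, 1.96, -0.31, 0.65, 2.58]]
1 50 25 [[0.07, 0.37, 2.05, -0.68, 0.54, -0.13], [0.07, 0.37, 2.05, -0.68, 0.54, 3.01]]
1 50 30 [[0.12, 0.38, 2.08, -0.91, 0.53, 0.13], [0.12, 0.38, 2.08, -0.91, 0.53, -3.01]]
1 60 0 [[-0.16, 0.43, 1.82, 0.0, 0.9, -0.74], [-0.16, 0.43, 1.82, -0.0, 0.9, 2.4]]
1 60 15 [[-0.01, 0.39, 1.93, -0.34, 0.71, -0.35], [-0.01, 0.39, 1.93, -0.34, 0.71, 2.79]]
1 60 25 [[0.1, 0.4, 1.99, -0.66, 0.65, 0.03], [0.1, 0.4, 1.99, -0.66, 0.65, -3.11]]
1 60 30 [[0.16, 0.42, 2.01, -0.84, 0.66, 0.24], [0.16, 0.42, 2.01, -0.84, 0.66, -2.9]]
1 70 0 [[-0.16, 0.43, 1.82, -0.0, 0.9, -0.57], [-0.16, 0.43, 1.82, -0.0, 0.9, 2.57]]
1 70 15 [[0.01, 0.41, 1.89, -0.35, 0.77, -0.16], [0.01, 0.41, 1.89, -0.35, 0.77, 2.98]]
1 70 25 [[0.12, 
[... 508 characters left out ...]
]
-1 60 0 [[-0.16, 0.43, 1.82, -0.0, 0.9, 0.31], [-0.16, 0.43, 1.82, -0.0, 0.9, -2.84]]
-1 60 15 [[-0.35, 0.39, 1.92, 0.36, 0.83, -0.12], [-0.35, 0.39, 1.92, 0.36, 0.83, 3.02]]
-1 60 25 [[-0.48, 0.4, 1.98, 0.59, 0.86, -0.43], [-0.48, 0.4, 1.98, 0.59, 0.86, 2.71]]
-1 60 30 [[-0.54, 0.42, 2.0, 0.7, 0.89, -0.57], [-0.54, 0.42, 2.0, 0.7, 0.89, 2.57]]
-1 70 0 [[-0.16, 0.43, 1.82, 0.0, 0.9, 0.13], [-0.16, 0.43, 1.82, -0.0, 0.9, -3.01]]
-1 70 15 [[-0.35, 0.41, 1.88, 0.34, 0.89, -0.28], [-0.35, 0.41, 1.88, 0.34, 0.89, 2.86]]
-1 70 25 [[-0.47, 0.44, 1.92, 0.54, 0.95, -0.53], [-0.47, 0.44, 1.92, 0.54, 0.95, 2.61]]
-1 70 30 [[-0.53, 0.46, 1.93, 0.62, 0.99, -0.65], [-0.53, 0.46, 1.93, 0.62, 0.99, 2.49]]
```

```bash
cat >> h.py <<'E'
S_,T_=np.radians([62,30]); cc=np.sin(S_)*ex+np.cos(S_)*ey; pp=-np.cos(S_)*ex+np.sin(S_)*ey
OG=list(ori(-np.cos(T_)*ez-np.sin(T_)*pp,cc)); BX,BY=528.3,27.7
E
python3 - <<'E'
from h import *
for p in([BX,BY,180],[BX,BY,36],[*PAN[:2],180],[*PAN[:2],78]): print(np.round(robot.inverse_kinematics(p,OG),2))
robot.move_gripper(.40)
robot.move_ptp([BX,BY,190],OG)
print('stop',robot.move_linear([BX,BY,75],speed=120,f_stop=8))
d=cam('side'); t=cam('top')
a=cv2.resize(d['img'][160:260,260:350],None,fx=5,fy=5,interpolation=cv2.INTER_CUBIC)
b=cv2.resize(t['img'][150:250,255:325],None,fx=5,fy=5,interpolation=cv2.INTER_CUBIC)
cv2.imwrite('pics/c3.png',np.hstack([a,b])); print(robot.current_t(),robot.current_gripper_width())
E
```

```text
[ 0.16  0.2   1.85 -0.59  0.97 -0.07]
[ 0.16  0.42  1.99 -0.81  0.69  0.24]
[ 0.67  0.37  1.6  -0.54  1.28  0.31]
[ 0.67  0.49  1.71 -0.59  1.1   0.44]
stop False
15.65 0.39695242958963206
```

View pics/c3.png

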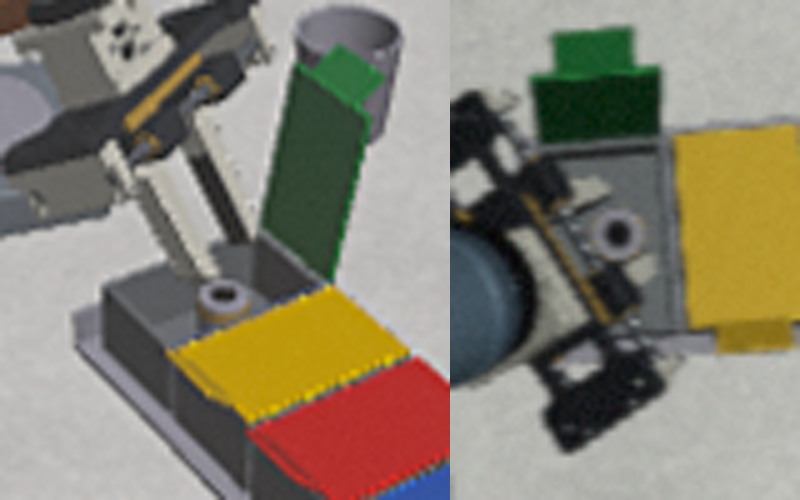

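The fingertips at (600,190) and (645,265) straddle the bush at (617,233), and the gripper body is clear of the lid. I'll descend, grip and lift.

```bash
python3 - <<'E'
from h import *
print('stop',robot.move_linear([BX,BY,35],speed=40,f_stop=5), robot.current_tcp_pos(),robot.current_contact_force())
if robot.current_tcp_pos()[2]<38:
    robot.move_gripper(0.0); print('w',robot.current_gripper_width()*93,robot.current_finger_force(),robot.current_contact_force())
    p=np.array(robot.current_tcp_pos()); robot.move_linear(list(p+[0,0,45]),speed=50)
    print('w',robot.current_gripper_width()*93,robot.current_finger_force(),robot.current_contact_force(),p)
d=cam('side'); t=cam('top')
a=cv2.resize(d['img'][160:260,260:350],None,fx=5,fy=5,interpolation=cv2.INTER_CUBIC)
b=cv2.resize(t['img'][150:250,255:325],None,fx=5,fy=5,interpolation=cv2.INTER_CUBIC)
cv2.imwrite('pics/c4.png',np.hstack([a,b])); print(robot.current_t())
E
```

```text
stop False [528.4921126   27.73088452  35.22812868] [ 0.23977641 -0.39653475 -0.02119043]
w 29.416146430759262 29.998335242271423 [ 0.10486258 -0.42328922  0.0717624 ]
w 29.35569490694081 29.995525181293488 [-0.54975115  0.66152051 -2.01320347] [528.71612523  27.82460265  35.35398071]
18.275
```

View pics/c4.png

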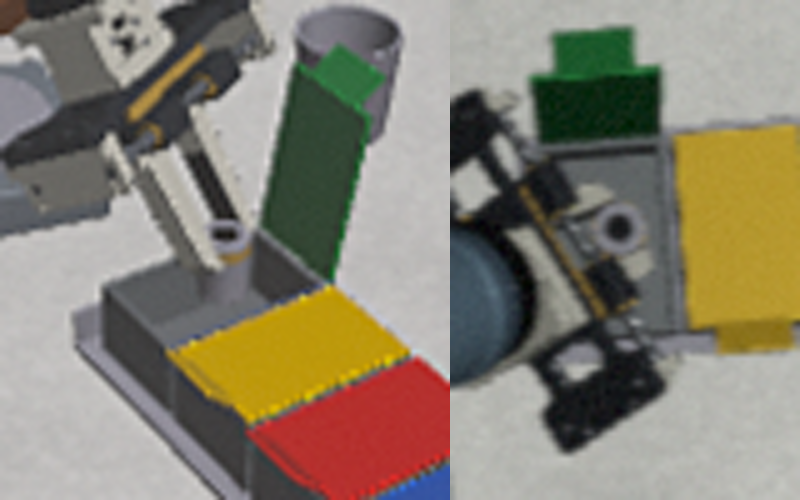

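The bush is held upright with its band up. Next I carry it to the pan and set it down.

```bash
python3 - <<'E'
from h import *
p=np.array(robot.current_tcp_pos()); robot.move_linear([p[0],p[1],150],speed=100)
robot.move_linear([*PAN[:2],150],speed=130)
robot.move_linear([*PAN[:2],84],speed=70)
print('w',robot.current_gripper_width()*93,robot.current_finger_force())
print('stop',robot.move_linear([*PAN[:2],74],speed=12,f_stop=2.5),robot.current_tcp_pos(),robot.current_contact_force())
d=cam('side'); t=cam('top')
a=cv2.resize(d['img'][150:230,200:290],None,fx=4.5,fy=4.5,interpolation=cv2.INTER_CUBIC)
b=cv2.resize(t['img'][180:260,160:245],None,fx=4.5,fy=4.5,interpolation=cv2.INTER_CUBIC)
cv2.imwrite('pics/c5.png',np.hstack([a,b])); print(robot.current_t())
E
```

```text
w 29.47465048097311 29.995582401752472
stop True [467.24143591 278.70660141  77.31759443] [-0.41306988  0.24186707  5.10026223]
23.0417
```

View pics/c5.png

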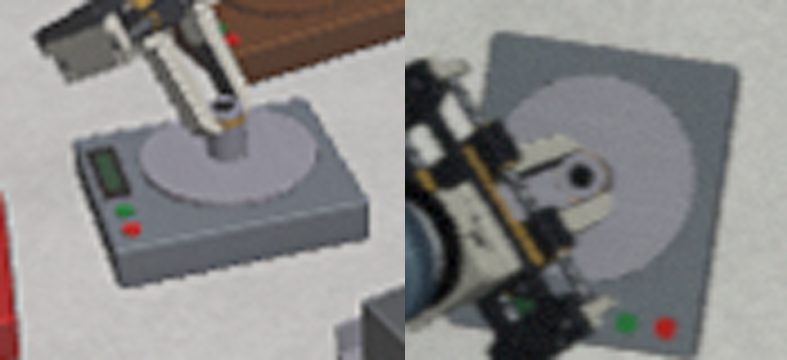

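Contact came at the expected height, with the bush on the pan near its middle: (581,176) in the crop's right half, parallax included. I'll release, back out, then push the lid over from behind.

```bash
python3 - <<'E'
from h import *
t=cam('top'); print('jar',onz(t,296,110.6,90),'cup',onz(t,224,124,80))
robot.move_gripper(.42); robot.sleep(.2)
zt=R.from_euler('xyz',OG).as_matrix()[:,2]; p=np.array(robot.current_tcp_pos())
robot.move_linear(list(p-60*zt),speed=80)
p=np.array(robot.current_tcp_pos()); robot.move_linear([p[0],p[1],250],speed=200)
robot.move_gripper(0.0)
o=list(ori(-ez,-ey)); o2=list(ori(-ez,ey))
A=hp(-80,0);A[2]=270
q=robot.inverse_kinematics(list(A),o); q2=robot.inverse_kinematics(list(A),o2); print(q,q2)
c=np.array(robot.current_qpos())
if abs(q2[5]-c[5])<abs(q[5]-c[5]): o=o2
robot.move_ptp(list(A),o)
B=hp(-80,0);B[2]=150; robot.move_linear(list(B),speed=150)
C=hp(12,0);C[2]=155; print('stop',robot.move_linear(list(C),speed=70,f_stop=15),robot.current_tcp_pos(),robot.current_contact_force())
robot.move_linear(list(C+[0,0,110]),speed=200)
robot.move_ptp([330,100,330],o); robot.sleep(1.0)
d=cam('side'); cv2.imwrite('pics/side6.png',cv2.resize(d['img'],(800,600)))
t=cam('top'); cv2.imwrite('pics/top6.png',cv2.resize(t['img'][50:260,90:370],(800,600)));print(robot.current_t())
E
```

```text
jar [767.59856619   2.30536229  90.        ] cup [734.90907143 207.27742195  80.        ]
[-1.04294689e-01  4.41317475e-01  1.14791665e+00 -4.44089210e-16
  1.55235852e+00  1.40750164e+00] [-1.04294689e-01  4.41317475e-01  1.14791665e+00 -4.44089210e-16
  1.55235852e+00 -1.73409102e+00]
stop False [569.47120973  36.77786356 154.93085988] [ 0.28659592 -0.36717216 -0.38785236]
32.675
```

View pics/side6.png

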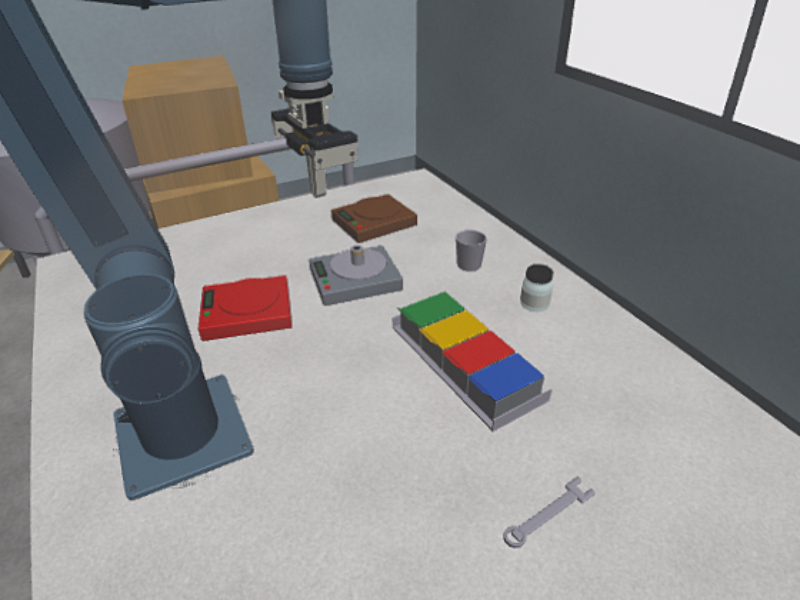

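View pics/top6.png

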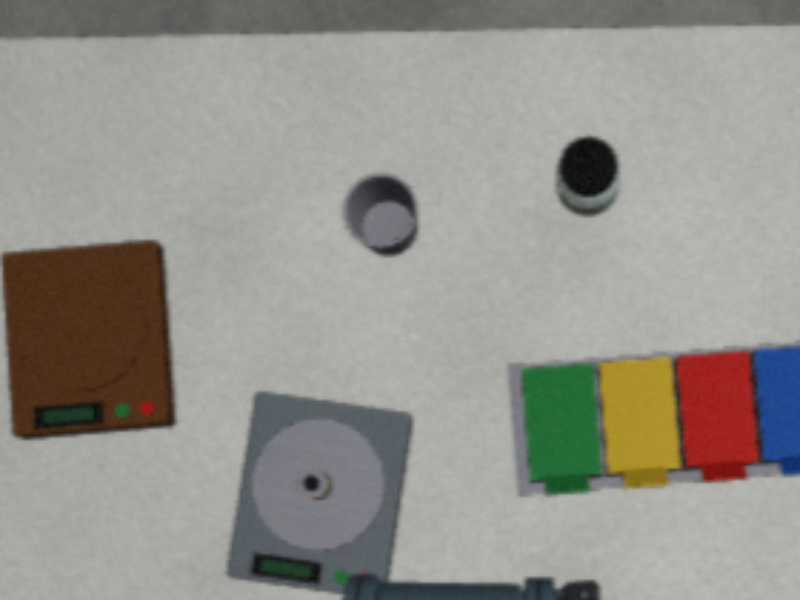

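Side view: all four lids shut, and the bush upright with its band at the top on the pan at (357,255). Top view: the bush at (315,485) is near the pan's middle (318,484), and the cup, jar and spanner have not moved.

```bash
python3 -c "
from h import *
print(robot.hand_in())"
```

```text
the job is handed in; nothing more can be done
None
```

The job is handed in at about 33 s of the 64 s allowed: the bush stands upright, band up, near the middle of the grey scale's pan, the green lid is shut again, and the final pictures show the other lids shut and the spanner, jar and cup where they were.

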